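Clamp a glass tube in its cradle

ROBOT

A 7-joint arm with a two-finger parallel gripper is mounted at the origin on the work surface. World frame = base frame: x ahead of the robot, y to its left, z up, the work surface at z = 0. Lengths are in m, angles in rad, forces in N, time in s.
With the tool pointing down it reaches from about 0.425 to 0.925 m from the base axis. Payload 6.8 kg.
Tool frame: the origin (TCP) lies at the very end of the fingers, on their centre line; the grasp point (between the pads) lies 19 mm behind it (bot.grasp_offset is the distance from the TCP to the grasp point, in m); z points along the fingers, y is the direction in which the jaws open and shut (so a half turn about z gives the same grasp; the last joint's range is limited). The gripper opens to 85 mm and grips with 20 to 120 N. Pads are 22 mm wide; open, the fingers measure 114 mm over their backs; the gripper's body (76 mm by 85 mm) begins 54 mm behind the grasp point. The pads swing forward as they close: fully open they stand 13 mm farther back than shut.
Start: joints at [-1.282, 0.477, 0.022, 1.555, -0.011, 1.109, -0.083], TCP at [0.261, 0.623, 0.231] pointing down, gripper open.
Joint ranges: [-2.96, 2.96], [-0.34, 2.1], [-1.41, 1.46], [0.24, 2.44], [-1.37, 4.51], [0.17, 1.92], [-2.96, 2.96]. Speed limits (rad/s): [2.39, 2.39, 3.14, 3.14, 3.14, 3.14, 3.14].

INTERFACE

Orientations are given as a unit quaternion [w, x, y, z].
In Python, from station import monitor, cams, bot, finder gives the robot as it stands.
- The arm moves only by the tool jog_arm, never from a script. Its argument "plan" is a list of rows, each an object of numbers: "x", "y", "z": the shift along the tool's x, y, z as a fraction of full scale; "wx", "wy", "wz": the turn, a rotation vector about the tool's x, y, z as a fraction of full scale. A call has 1 to 12 rows; each row is the pose to reach, as a shift and turn from the pose measured when the call began, along the tool's axes at that moment, turning the shorter way round; what a row does not reach only later rows make up. Full scale, the value 1, is 20 cm for a shift and 180 degrees for a turn. A row lasts 1/12 s, in which the tool goes at most 41.7 mm and 7.16 degrees, less where a joint would pass 70% of its speed; a pose out of reach is approached as far as the arm can. A call with a number of a shift or a turn outside -1 to 1 is refused whole. A call with a gripper value outside its range is refused whole. "hand" is the opening, from -1 (shut) to 1 (fully open), set as the call begins (left out, the last holds). The fingers move at their own pace and stop on an object; "grip_force" is the grip in N (left out, the last holds). Time passes only in rows, so rows that repeat a pose let the fingers close. It gives the time, the measured TCP pose, the force and the opening at its end, in the units of the state.
- monitor.get_obs(): the state, without advancing time (a new reading comes with each control period).
- cams.read_camera(name): name is "scene" or "top" or "wrist"; returns the picture (400x640x3 uint8, red, green, blue); there is no depth.
- cams.get_calibration(name): a dict with "fx", "fy", "cx", "cy" (pixels), "extrinsics" (4x4, takes a point from world to camera coordinates). Camera axes: x right, y down, z forward; pixel columns grow to the right and rows downward; lengths in m; the calibration is good to about 2 mm. A picture is of the moment at which its call begins: read the wrist's pose just before it. get_calibration takes no time and is no camera call; for the wrist camera it gives the pose at the moment of the call.
- bot.hand_in(): hands the job in, once; it reports no verdict.
Trained networks look in the newest picture that a camera, given by its name, has taken for a name from the list of things; names that differ only in an ending like _2 or _b are one class to them, and where a whole thing is asked for, a point or a joint stands for the part that bears it (a point fixed in the world has none). Each returns a list of dicts, best first, with "confidence" (0 to 1); they miss things now and then, are a little off and sometimes report something else, mostly with a low value. They report only what shows in the picture. A call takes as long as a camera call. They do not tell look-alikes from the thing itself.
- finder.find_in(camera, target): "bbox" ([left, top, width, height] in pixels, round what is visible of it).
- finder.place_of(camera, target): "location" ([column, row] in pixels: a listed point, or the origin of a listed thing).
The state is a dict: "t": time; "q": joint angles; "joint_vel": joint speeds; "joint_torque": joint torques, N m; "eef_pos": TCP position; "tool_rot": TCP orientation; "contact_force": force on the tool from outside, world axes, zero at the start; "torque": the same for the moment, N m; "gripper_width": opening from 0.0 (shut) to 1.0 (fully open).
Only numpy, scipy, OpenCV 4.12 (cv2) and the standard library are available. Lean on these libraries where they do the work, as an engineer would, in place of code of your own. Each camera call takes 0.05 s, during which the arm holds its last target. There are 200 camera calls.

TASK

First push the corked green glass tube along its cradle with the fingertips until its far end is fully home against the blue stop. Then push the clamp's red handle over past its dead point, so that it snaps into lock and the rubber foot holds the tube down. Only push: do not lift the tube or disturb the other things on the bench, and finish clear of everything.

Things in the scene. Friction and masses are not known exactly. Their poses are not given: they have to be found in the camera images.
- fixture: Clamping fixture screwed to the bench. Origin: underside of its aluminium base plate, below the tube's axis, midway along the cradle; z up, y along the cradle to the stop, x from the cradle to the clamp post. Plate: x -50 to 140 mm, y -85 to 85 mm, 12 mm thick. Steel clamp post: x 61 to 123 mm, y -20 to 20 mm, top at z = 124 mm
- cradle (a point): midpoint of the cradle on the seated tube's axis, 60 mm above the bench, axes as the fixture's. Wooden V cradle: y -60 to 60 mm, 50 mm wide, rims 58 mm above the bench, open at the -y end
- clamp_bar: steel clamp arm, 80 mm long, 14 mm thick. Origin: its pivot, at x = 75, z = 100 mm in the fixture. Open it points up at 46 degrees, its tip leaning over the cradle; the handle drives it down flat across the tube
- stop (a point): point on the face of the blue stop plate where the centre of the tube's far end must come, 60 mm above the bench; plate 12 mm thick, 50 mm wide, top at z = 80 mm; axes as the fixture's (y is the pushing direction)
- tube: loose green glass tube with cork ends, 30 mm diameter, 140 mm long, about 80 g, lying in the V cradle, axis 60 mm above the bench. Origin at its centre; its y axis runs along it to the far end. It starts 18 to 40 mm short of the stop; its near end sticks out of the cradle's open end (20 mm when home). About 1 N slides it
- tube_far (a point): centre of the tube's flat end face that must come to the stop
- tube_near (a point): centre of the tube's other flat end face, the one to push on, on the side away from the stop
- handle (a joint): angle of the red clamp handle: 0 = open, leaning 36 degrees outwards (fixture +x, away from the tube); 0.625 = upright; 0.8 = dead point; 1.25 = locked, leaning 36 degrees inwards over the tube. A spring drives it back to 0 before the dead point and on to 1.25 beyond it. A level push on the ball takes about 11 N at first, almost none near the dead point
- knob (a point): centre of the red ball (24 mm diameter) at the end of the handle, 100 mm from the pivot, about 196 mm above the bench when open. Below it a red grip 16 mm thick reaches to 40 mm from the pivot, then a 10 mm steel rod. Push it from outside in the fixture's -x direction
- pivot (a point): pivot of the handle, 115 mm above the bench, at x = 105 mm, y = 0 in the fixture; the handle swings in the fixture's x-z plane. Axes as the fixture's
- foot: black rubber foot, 18 mm diameter, sprung, under the tip of the clamp arm; it presses the middle of the cradle (y = 0) from above when locked. Origin: 28 mm above the foot's underside
- paddle: bystander, loose, to be left alone: shaping paddle: dark wooden handle and dark flat blade, 206 mm long, 22 mm high, lying on the bench beside the fixture
- cork_plug: bystander, loose, to be left alone: small spare cork plug, 28 mm across, 28 mm high, standing near the fixture
- mug: bystander, loose, to be left alone: dark olive cup, 76 mm across, 95 mm high
- graphite: bystander, loose, to be left alone: dark graphite cylinder, 52 mm across, 45 mm high
- pick: bystander, loose, to be left alone: tool with a wooden handle and a thin steel shaft, lying
- brush: bystander, loose, to be left alone: wooden brush, lying
- jar: bystander, loose, to be left alone: small amber jar with black cap, 56 mm across, 60 mm high
Mind the look-alikes: they are no part of the job. What is meant by the tube is not pink or yellow, and is the smaller of those in its own colour.

How it is judged:
By the outcome, as a careful person would: the job done as asked, in the order asked, and still so for the second after the job is handed in, with the robot touching nothing.
It also fails if it takes over 45 s, if anything falls off the work surface, if the arm or the gripper's body presses on something with over 40 N, if the wrist force passes 120 N, or if a joint passes its speed limit or range.

## Working session

There is one attempt and no reset: what is moved stays moved. The work goes in short steps, Python scripts to look and compute and a tool call to move; the robot and the scene stay as the last step left them, time stands still between calls to the robot, and variables do not carry over. Pictures are saved under pics/ and viewed, about 8 in all and at most 12, crops included, and the job is handed in when it is done.

Besides the shell and the picture viewer there is one more tool, called as name(argument=value, ...) on one line, values as JSON. jog_arm: Moves the arm, as the interface text tells. Shift numbers are shares of 20 cm and turn numbers shares of 180 degrees, none past 1 either way. Its arguments: {"type":"object","properties":{"plan":{"type":"array","items":{"type":"object","properties":{"x":{"type":"number","minimum":-1,"maximum":1},"y":{"type":"number","minimum":-1,"maximum":1},"z":{"type":"number","minimum":-1,"maximum":1},"wx":{"type":"number","minimum":-1,"maximum":1},"wy":{"type":"number","minimum":-1,"maximum":1},"wz":{"type":"number","minimum":-1,"maximum":1}}}},"hand":{"type":"number"},"grip_force":{"type":"number"}},"required":["plan"]}

```bash
ls; mkdir -p pics; python3 - <<'E'
from station import monitor,cams,bot,finder
import cv2,numpy as np
o=monitor.get_obs();print(o)
for n in("scene","top"):
    im=cams.read_camera(n);cv2.imwrite(f'pics/{n}0.png',im[:,:,::-1])
    c=cams.get_calibration(n);print(n,c['fx'],c['fy'],c['cx'],c['cy'],np.round(c['extrinsics'],4).tolist())
    for t in("tube_near","tube_far","knob","pivot","stop","cradle","fixture","foot","tube","clamp_bar"):
        print(t,[(np.round(d['location']).tolist(),round(d['confidence'],2)) for d in finder.place_of(n,t)][:4])
E
```

```text
pics
{'t': 0.0, 'q': array([-1.2820684 ,  0.477784  ,  0.02235251,  1.55646167, -0.01151589,
        1.10929917, -0.08308497]), 'joint_vel': array([-0.00216986,  0.00070856,  0.00105121, -0.00094368, -0.00110548,
       -0.00166272,  0.00113112]), 'joint_torque': array([-6.01604224e-04, -5.96457911e+01,  1.60777163e+00, -2.81202418e+01,
        1.24399335e-02,  9.17419209e-03, -1.58354209e-05]), 'eef_pos': array([0.26067038, 0.62198877, 0.23033244]), 'tool_rot': array([-1.17081316e-04,  1.97105711e-01,  9.80381817e-01, -9.04430222e-04]), 'contact_force': array([-0.36797682,  0.1893342 ,  1.02209914]), 'torque': array([-0.03727118, -0.03473155,  0.02884013]), 'gripper_width': 1.0013729607815487}
scene 447.0857491964466 447.0857491964466 318.3240355529083 196.31360237247034 [[-0.8272, 0.5618, -0.0015, 0.4671], [0.4036, 0.5923, -0.6973, -0.1238], [-0.3909, -0.5775, -0.7167, 1.4954], [0.0, 0.0, 0.0, 1.0]]
tube_near [([348.0, 185.0], 0.95), ([235.0, 192.0], 0.86), ([419.0, 267.0], 0.73), ([315.0, 191.0], 0.6)]
tube_far [([469.0, 237.0], 0.81), ([334.0, 224.0], 0.79), ([344.0, 145.0], 0.76
[... 597 characters left out ...]
052], [-0.996, 0.0001, -0.089, 0.5702], [0.089, -0.0081, -0.996, 1.2353], [0.0, 0.0, 0.0, 1.0]]
tube_near [([342.0, 212.0], 0.87), ([386.0, 164.0], 0.87), ([236.0, 245.0], 0.7), ([177.0, 237.0], 0.6)]
tube_far [([298.0, 207.0], 0.78), ([234.0, 293.0], 0.66), ([386.0, 282.0], 0.65), ([356.0, 190.0], 0.61)]
knob [([317.0, 147.0], 0.51), ([313.0, 172.0], 0.32)]
pivot [([313.0, 170.0], 0.75)]
stop [([294.0, 202.0], 0.91)]
cradle [([309.0, 204.0], 0.86)]
fixture [([305.0, 208.0], 0.72)]
foot [([308.0, 210.0], 0.48), ([308.0, 199.0], 0.39)]
tube [([240.0, 272.0], 0.84), ([371.0, 179.0], 0.76), ([322.0, 206.0], 0.66), ([361.0, 262.0], 0.64)]
clamp_bar [([312.0, 183.0], 0.7), ([185.0, 179.0], 0.52)]
```

```bash
python3 - <<'E'
import cv2
a=cv2.imread('pics/scene0.png');b=cv2.imread('pics/top0.png')
A=cv2.resize(a[130:330,190:510],None,fx=2.5,fy=2.5,interpolation=2)
cv2.imwrite('pics/sc_c.png',A)
cv2.imwrite('pics/top_c.png',cv2.resize(b[110:310,150:470],None,fx=2.5,fy=2.5,interpolation=2))
E
```

```text
(no output)
```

View pics/sc_c.png

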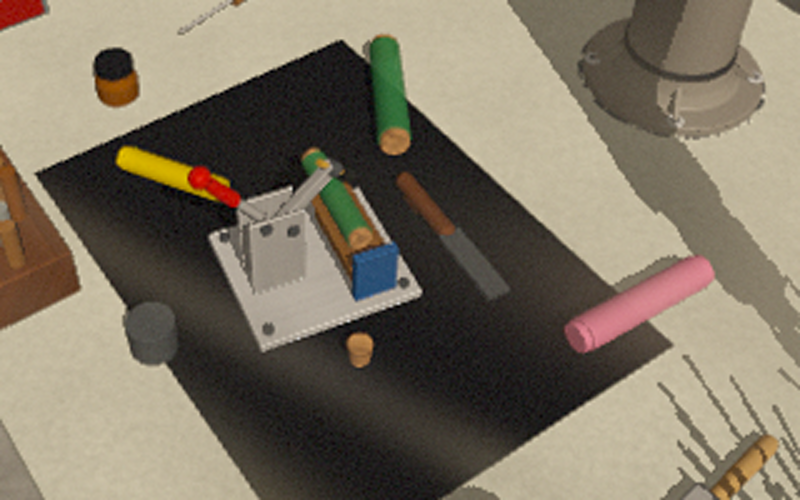

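View pics/top_c.png

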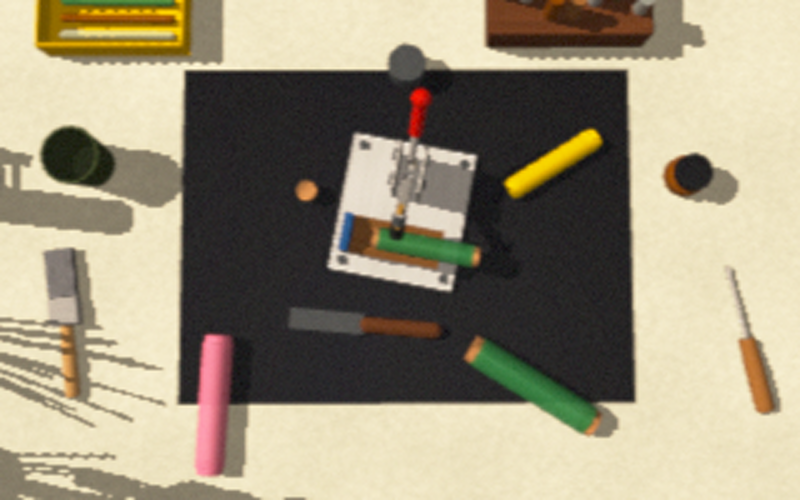

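The candidates for "tube" in the scene picture are:
- green in the cradle at (325,208)
- larger green at (343,168)
- yellow at (260,197)
- pink at (444,252)

I choose the smaller green tube in the cradle: near end at scene (315,191) / top (342,212), far end towards the blue stop. The close crop confirms it. The red knob is at scene (270,201) / top (318,149), and the graphite stands just behind it. Next I fit the fixture pose.

```bash
cat > h.py <<'E'
import numpy as np
from scipy.spatial.transform import Rotation as R
from scipy.optimize import least_squares
def proj(c,p):
    q=np.asarray(c['extrinsics'])@np.append(p,1); return np.array([c['fx']*q[0]/q[2]+c['cx'],c['fy']*q[1]/q[2]+c['cy']])
def fw(v,p):
    c,s=np.cos(v[2]),np.sin(v[2]); return np.array([v[0]+c*p[0]-s*p[1],v[1]+s*p[0]+c*p[1],p[2]])
PT={'stop':(0,60,.06),'cradle':(0,0,.06),'pivot':(105,0,.115),'knob':(163.8,0,.196),'clamp_bar':(75,0,.1),'fixture':(0,0,0)}
def pt(n,gap):
    if n=='tube_far': return np.array([0,.060-gap,.06])
    if n=='tube_near': return np.array([0,-.080-gap,.06])
    if n=='tube': return np.array([0,-.010-gap,.06])
    a=PT[n]; return np.array([a[0]/1000,a[1]/1000,a[2]])
def fit(cal,obs):
    f=lambda v:np.concatenate([proj(cal[c],fw(v,pt(n,v[3])))-np.array(px) for c,n,px in obs])
    r=least_squares(f,[.56,.02,-.1,.03],loss='soft_l1',f_scale=1.5,x_scale=[.01,.01,.05,.01]); return r.x,f(r.x).reshape(-1,2)
E
python3 - <<'E'
from station import cams,finder
import cv2,numpy as np
from h import *
cal={n:cams.get_calibration(n) for n in('scene','top')}
obs=[('scene','tube_near',(315,191)),('scene','tube_far',(334,224)),('scene','stop',(337,236)),('scene','pivot',(292,216)),('scene','cradle',(331,214)),('scene','clamp_bar',(304,213)),('scene','tube',(325,208)),
('top','tube_near',(342,212)),('top','tube_far',(300,206)),('top','stop',(294,202)),('top','pivot',(313,170)),('top','cradle',(309,204)),('top','clamp_bar',(312,183)),('top','tube',(322,206)),('top','fixture',(305,208))]
for n in cal:
    h=cv2.cvtColor(cv2.imread(f'pics/{n}0.png'),cv2.COLOR_BGR2HSV)
    m=cv2.inRange(h,(0,180,90),(6,255,255))|cv2.inRange(h,(175,180,90),(180,255,255))
    k,l,st,ce=cv2.connectedComponentsWithStats(m)
    print(n,[(s.tolist(),np.round(c,1).tolist()) for s,c in zip(st[1:],ce[1:]) if s[4]>20])
obs+=[('scene','knob',(270,201)),('top','knob',(318,149))]
v,r=fit(cal,obs);print('x,y,yaw,gap',v)
for o,e in zip(obs,r):print(o[:2],np.round(e,1))
print(cams.get_calibration('wrist')['extrinsics'])
for n,p in dict(near=pt('tube_near',v[3]),stop=pt('stop',0),knob=pt('knob',0)).items():print(n,fw(v,p))
E
```

```text
scene [([404, 0, 19, 40, 157], [412.8, 19.2]), ([141, 101, 61, 30, 680], [170.8, 115.6]), ([145, 113, 60, 31, 631], [174.4, 128.1]), ([149, 125, 58, 30, 583], [177.8, 139.9]), ([265, 196, 21, 17, 142], [275.0, 204.2]), ([631, 272, 9, 16, 28], [635.9, 279.0]), ([623, 274, 8, 12, 21], [626.1, 279.4])]
top [([481, 107, 24, 69, 1193], [492.5, 143.0]), ([313, 145, 9, 20, 118], [316.8, 153.9]), ([111, 160, 9, 5, 36], [115.0, 161.8]), ([89, 302, 14, 8, 21], [94.7, 306.0])]
x,y,yaw,gap [ 0.53607511  0.0140726  -0.19060796  0.03268619]
('scene', 'tube_near') [-1.1  0.2]
('scene', 'tube_far') [-0.1  0.6]
('scene', 'stop') [ 2.  -2.9]
('scene', 'pivot') [ 1.4 -0.3]
('scene', 'cradle') [-1.3  3.7]
('scene', 'clamp_bar') [0.2 3.1]
('scene', 'tube') [-1.5 -0.7]
('top', 'tube_near') [-0.   0.4]
('top', 'tube_far') [-0.1 -1.6]
('top', 'stop') [-3.9  0.5]
('top', 'pivot') [1.3 2.1]
('top', 'cradle') [-0.9  1.9]
('top', 'clamp_bar') [ 0.5 -1. ]
('top', 'tube') [-1.1  2.4]
('top', 'fixture') [ 3.2 -0.9]
('scene', 'knob') [-0.5 -0.3]
('top', 'knob') [ 0.3 -0.5]
[[ 3.86441338e-01  9.22313966e-01  2.02411302e-04 -6.74260899e-01]
 [ 8.74719851e-01 -3.66569398e-01  3.17004825e-01 -4.18390547e-02]
 [ 2.92452175e-01 -1.22326715e-01 -9.48423903e-01  3.81127394e-01]
 [ 0.00000000e+00  0.00000000e+00  0.00000000e+00  1.00000000e+00]]
near [ 0.51472605 -0.09657276  0.06      ]
stop [0.54744246 0.07298595 0.06      ]
knob [ 0.69690857 -0.01696027  0.196     ]
```

jog_arm(plan=[{"x": -0.84,"y": -1},{"x": -0.84,"y": -1},{"x": -0.84,"y": -1},{"x": -0.84,"y": -1},{"x": -0.84,"y": -1},{"x": -0.84,"y": -1},{"x": -0.84,"y": -1}], hand=-1)

```text
invalid input at $.plan[0]: expected keys x, y, z, wx, wy, wz
```

jog_arm(plan=[{"x": -0.84,"y": -1},{"x": -0.84,"y": -1},{"x": -0.84,"y": -1},{"x": -0.84,"y": -1},{"x": -0.84,"y": -1},{"x": -0.84,"y": -1},{"x": -0.84,"y": -1}])

```text
invalid input at $.plan[0]: expected keys x, y, z, wx, wy, wz
```

```bash
cat >> h.py <<'E'
def goto(o,p,yaw=None):
    q=np.asarray(o['tool_rot']);r=R.from_quat(np.r_[q[1:],q[0]])
    s=r.inv().apply(np.asarray(p)-o['eef_pos'])/.2
    out=dict(zip('xyz',np.round(s,3)))
    if yaw is not None:   # yaw: world angle of tool y axis, tool z straight down
        t=R.from_matrix(np.array([[-np.sin(yaw),np.cos(yaw),0],[np.cos(yaw),np.sin(yaw),0],[0,0,-1.]]).T @ np.eye(3)) if 0 else R.from_matrix(np.column_stack([[-np.sin(yaw),np.cos(yaw),0],[np.cos(yaw),np.sin(yaw),0],[0,0,-1.]]))
        out.update(zip(('wx','wy','wz'),np.round((r.inv()*t).as_rotvec()/np.pi,3)))
    return out
E
python3 - <<'E'
from station import monitor
from h import *
o=monitor.get_obs();print(o['t'],o['eef_pos'],o['tool_rot'],o['gripper_width'])
print(goto(o,[.504,-.156,.23],np.pi/2-.185))
E
```

```text
1.1 [0.26085296 0.62256606 0.2312875 ] [-2.27892883e-05  1.97116581e-01  9.80380055e-01 -1.42972702e-05] 0.997043189976096
{'x': np.float64(-2.626), 'y': np.float64(-3.12), 'z': np.float64(0.006), 'wx': np.float64(-0.0), 'wy': np.float64(-0.0), 'wz': np.float64(-0.067)}
```

jog_arm(plan=[{"x": -0.84,"y": -1,"z": 0,"wx": 0,"wy": 0,"wz": 0},{"x": -0.84,"y": -1,"z": 0,"wx": 0,"wy": 0,"wz": 0},{"x": -0.84,"y": -1,"z": 0,"wx": 0,"wy": 0,"wz": 0},{"x": -0.84,"y": -1,"z": 0,"wx": 0,"wy": 0,"wz": 0},{"x": -0.84,"y": -1,"z": 0,"wx": 0,"wy": 0,"wz": 0},{"x": -0.84,"y": -1,"z": 0,"wx": 0,"wy": 0,"wz": 0},{"x": -0.84,"y": -1,"z": 0,"wx": 0,"wy": 0,"wz": 0}], hand=-1)

```text
t: 1.68
eef_pos: [0.341, 0.3663, 0.2313]
tool_rot: [0.001, 0.201, 0.98, -0.001]
contact_force: [0.0, -0.9, -0.6]
gripper_width: 0.011
```

jog_arm(plan=[{"x": -0.84,"y": -1,"z": 0,"wx": 0,"wy": 0,"wz": 0},{"x": -0.84,"y": -1,"z": 0,"wx": 0,"wy": 0,"wz": 0},{"x": -0.84,"y": -1,"z": 0,"wx": 0,"wy": 0,"wz": 0},{"x": -0.84,"y": -1,"z": 0,"wx": 0,"wy": 0,"wz": 0},{"x": -0.84,"y": -1,"z": 0,"wx": 0,"wy": 0,"wz": 0},{"x": -0.84,"y": -1,"z": 0,"wx": 0,"wy": 0,"wz": 0},{"x": -0.84,"y": -1,"z": 0,"wx": 0,"wy": 0,"wz": 0}])

```text
t: 2.27
eef_pos: [0.4178, 0.1112, 0.2325]
tool_rot: [0.001, 0.204, 0.979, -0.002]
contact_force: [0.3, -0.2, -0.8]
gripper_width: -0.002
```

```bash
python3 - <<'E'
from station import monitor
from h import *
o=monitor.get_obs();print(o['t'],o['eef_pos'],o['tool_rot'],o['gripper_width'],o['contact_force'])
print(goto(o,[.504,-.156,.23],np.pi/2-.185))
E
```

```text
2.2667 [0.41779826 0.11119257 0.23245914] [ 0.00098167  0.20351449  0.97907022 -0.00154799] -0.001522128802411624 [ 0.32017082 -0.15795265 -0.84951032]
{'x': np.float64(-0.928), 'y': np.float64(-1.053), 'z': np.float64(0.017), 'wx': np.float64(-0.001), 'wy': np.float64(0.001), 'wz': np.float64(-0.072)}
```

jog_arm(plan=[{"x": -0.93,"y": -1,"z": 0,"wx": 0,"wy": 0,"wz": -0.072},{"x": -0.93,"y": -1,"z": 0,"wx": 0,"wy": 0,"wz": -0.072},{"x": -0.93,"y": -1,"z": 0,"wx": 0,"wy": 0,"wz": -0.072},{"x": -0.93,"y": -1,"z": 0,"wx": 0,"wy": 0,"wz": -0.072},{"x": -0.93,"y": -1,"z": 0,"wx": 0,"wy": 0,"wz": -0.072},{"x": -0.93,"y": -1,"z": 0,"wx": 0,"wy": 0,"wz": -0.072},{"x": -0.93,"y": -1,"z": 0,"wx": 0,"wy": 0,"wz": -0.072},{"x": -0.93,"y": -1,"z": 0,"wx": 0,"wy": 0,"wz": -0.072}])

```text
t: 2.93
eef_pos: [0.5099, -0.1547, 0.2344]
tool_rot: [0.002, 0.096, 0.995, -0.004]
contact_force: [-0.2, 0.4, 1.1]
gripper_width: 0.002
```

```bash
python3 - <<'E'
from station import monitor,cams,finder
import cv2
from h import *
o=monitor.get_obs();print(o['t'],o['eef_pos'],o['tool_rot'],o['gripper_width'],o['contact_force'])
im=cams.read_camera('wrist');c=cams.get_calibration('wrist')
v=np.array([ 0.53607511 , 0.0140726,  -0.19060796 , 0.03268619])
w=im[:,:,::-1].copy()
for n in('tube_near','tube_far','stop','cradle','knob','pivot'):
    print(n,np.round(proj(c,fw(v,pt(n,v[3])))),[(np.round(d['location']).tolist(),round(d['confidence'],2)) for d in finder.place_of('wrist',n)][:3])
    cv2.circle(w,tuple(int(a) for a in proj(c,fw(v,pt(n,v[3])))),4,(255,0,255),1)
cv2.imwrite('pics/w1.png',w)
print(goto(o,[.504,-.156,.05],np.pi/2-.185))
E
```

```text
2.9333 [ 0.50994826 -0.15474832  0.23442654] [ 0.00247612  0.09621614  0.99534983 -0.00387757] 0.00246201986944497 [-0.24280731  0.4102724   1.09401103]
tube_near [365. 171.] [([353.0, 55.0], 0.96), ([371.0, 170.0], 0.89), ([266.0, 291.0], 0.55)]
tube_far [491. 171.] [([338.0, 235.0], 0.79), ([501.0, 167.0], 0.76), ([71.0, 131.0], 0.52)]
stop [520. 172.] [([525.0, 170.0], 0.63), ([518.0, 220.0], 0.33)]
cradle [466. 171.] [([466.0, 171.0], 0.81), ([517.0, 225.0], 0.44), ([501.0, 166.0], 0.41)]
knob [512. 396.] []
pivot [475. 281.] [([480.0, 280.0], 0.73)]
{'x': np.float64(0.033), 'y': np.float64(-0.005), 'z': np.float64(0.922), 'wx': np.float64(-0.002), 'wy': np.float64(0.002), 'wz': np.float64(-0.002)}
```

View pics/w1.png

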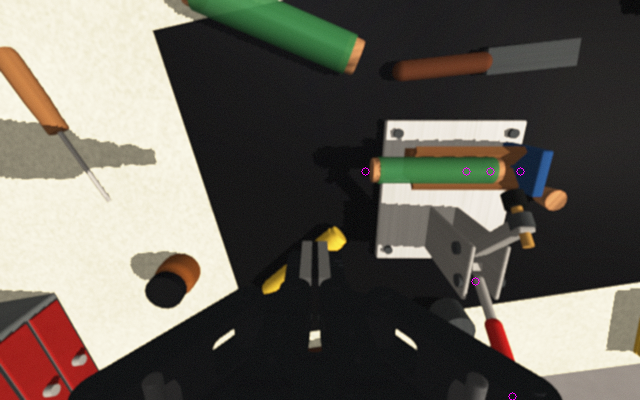

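The wrist picture shows the chosen green tube at (372–503,169), the stop at (540,172), the yellow tube's end at (335,238) and the larger green tube out of the way at (280,35). The fit is about 8 px off along the cradle, so I refit with the wrist view.

```bash
python3 - <<'E'
from station import monitor,cams
from h import *
cal={n:cams.get_calibration(n) for n in('scene','top','wrist')}
obs=[('scene','tube_near',(315,191)),('scene','tube_far',(334,224)),('scene','pivot',(292,216)),('top','tube_near',(342,212)),('top','tube_far',(300,206)),('top','pivot',(313,170)),('scene','knob',(270,201)),('top','knob',(318,149)),('top','stop',(294,202)),('scene','stop',(337,236)),
('wrist','tube_near',(372,170)),('wrist','tube_far',(502,168)),('wrist','stop',(525,170)),('wrist','pivot',(480,280)),('wrist','cradle',(466,171))]
v,r=fit(cal,obs);print(v)
for a,e in zip(obs,r):print(a[:2],np.round(e,1))
c=cal['wrist'];E=np.array(c['extrinsics']);C=-E[:3,:3].T@E[:3,3]
def ray(u,w,z):
    d=E[:3,:3].T@[(u-c['cx'])/c['fx'],(w-c['cy'])/c['fy'],1];return C+d*(z-C[2])/d[2]
print('yellow',ray(335,238,.015),'near',ray(373,170,.06),'far',ray(503,168,.06),'biggreen',ray(362,55,.02))
o=monitor.get_obs()
near=fw(v,pt('tube_near',v[3]));print(near,fw(v,pt('stop',0)),fw(v,pt('knob',0)))
print(goto(o,fw(v,pt('tube_near',v[3])-[0,.05,.01]),np.pi/2+v[2]))
E
```

```text
[ 0.5328133   0.02257604 -0.18628214  0.02676215]
('scene', 'tube_near') [2.1 2.8]
('scene', 'tube_far') [3.6 3.6]
('scene', 'pivot') [4.3 1.3]
('top', 'tube_near') [-4.4  1. ]
('top', 'tube_far') [-4.5 -0.9]
('top', 'pivot') [-1.5  3.1]
('scene', 'knob') [2.5 1.5]
('top', 'knob') [-2.8  0.6]
('top', 'stop') [-6.5  1.5]
('scene', 'stop') [ 4.9 -1.4]
('wrist', 'tube_near') [-0.8  0.3]
('wrist', 'tube_far') [-5.3  3. ]
('wrist', 'stop') [-4.3  1.2]
('wrist', 'pivot') [-4.4  0.5]
('wrist', 'cradle') [ 0.9 -0.1]
yellow [ 0.61115638 -0.13601769  0.015     ] near [ 0.5130351  -0.08036333  0.06      ] far [0.53672639 0.0620897  0.06      ] biggreen [ 0.39126084 -0.07076303  0.02      ]
[ 0.51304024 -0.08233908  0.06      ] [0.5439257  0.08153802 0.06      ] [ 0.69377949 -0.00776081  0.196     ]
{'x': np.float64(0.037), 'y': np.float64(0.063), 'z': np.float64(0.917), 'wx': np.float64(-0.001), 'wy': np.float64(0.001), 'wz': np.float64(0.002)}
```

jog_arm(plan=[{"x": 0.03,"y": 0,"z": 0.4,"wx": 0,"wy": 0,"wz": 0},{"x": 0.03,"y": 0,"z": 0.92,"wx": 0,"wy": 0,"wz": 0},{"x": 0.03,"y": 0,"z": 0.92,"wx": 0,"wy": 0,"wz": 0},{"x": 0.03,"y": 0,"z": 0.92,"wx": 0,"wy": 0,"wz": 0},{"x": 0.03,"y": 0,"z": 0.92,"wx": 0,"wy": 0,"wz": 0},{"x": 0.03,"y": 0,"z": 0.92,"wx": 0,"wy": 0,"wz": 0}])

```text
t: 3.78
eef_pos: [0.4997, -0.1419, 0.0456]
tool_rot: [-0.003, 0.089, 0.996, -0.001]
contact_force: [-0.1, 1.2, 0.4]
gripper_width: -0.0
```

```bash
python3 - <<'E'
from station import monitor,cams
import cv2
from h import *
o=monitor.get_obs();print(o['t'],o['eef_pos'],o['tool_rot'],o['contact_force'])
a=cams.read_camera('scene')[:,:,::-1];b=cams.read_camera('top')[:,:,::-1].copy()
for n in('scene','top'): print(n,proj(cams.get_calibration(n),o['eef_pos']))
A=cv2.resize(a[140:260,230:390],(800,600),interpolation=2)
cv2.imwrite('pics/s2.png',A)
p=np.array([.526,-.081,.05]);print(goto(o,[.5128,-.082,.05],np.pi/2-.188))
E
```

```text
3.7833 [ 0.49968705 -0.14189586  0.04562739] [-3.30254169e-03  8.93089771e-02  9.95998141e-01 -8.38235464e-04] [-0.1049023   1.1679388   0.37416697]
scene [309.70542198 183.73002125]
top [355.34532097 217.19279058]
{'x': np.float64(-0.011), 'y': np.float64(0.306), 'z': np.float64(-0.023), 'wx': np.float64(-0.001), 'wy': np.float64(-0.002), 'wz': np.float64(0.003)}
```

View pics/s2.png

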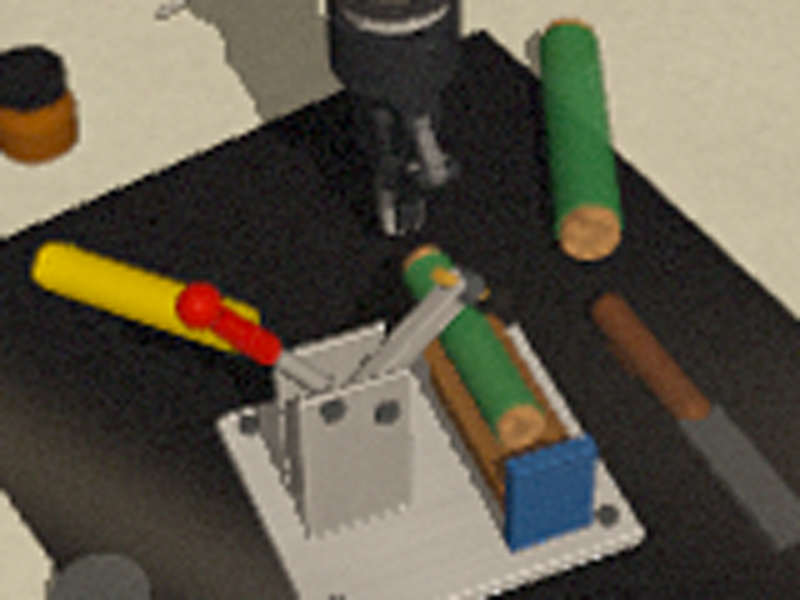

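The fingertips stand in front of the tube's near end (crop (400,225) against (425,255)) and in line with the cradle. I push now.

jog_arm(plan=[{"x": -0.01,"y": 0.06,"z": -0.01,"wx": 0,"wy": 0,"wz": 0},{"x": -0.01,"y": 0.11,"z": -0.01,"wx": 0,"wy": 0,"wz": 0},{"x": -0.01,"y": 0.15,"z": -0.01,"wx": 0,"wy": 0,"wz": 0},{"x": -0.01,"y": 0.18,"z": -0.01,"wx": 0,"wy": 0,"wz": 0},{"x": -0.01,"y": 0.21,"z": -0.01,"wx": 0,"wy": 0,"wz": 0},{"x": -0.01,"y": 0.24,"z": -0.01,"wx": 0,"wy": 0,"wz": 0},{"x": -0.01,"y": 0.26,"z": -0.01,"wx": 0,"wy": 0,"wz": 0},{"x": -0.01,"y": 0.28,"z": -0.01,"wx": 0,"wy": 0,"wz": 0}])

```text
t: 4.55
eef_pos: [0.5152, -0.0885, 0.0517]
tool_rot: [0.001, 0.09, 0.996, -0.001]
contact_force: [0.0, -0.8, 1.5]
gripper_width: -0.001
```

jog_arm(plan=[{"x": 0,"y": 0.01,"z": 0,"wx": 0,"wy": 0,"wz": 0},{"x": 0,"y": 0.02,"z": 0,"wx": 0,"wy": 0,"wz": 0},{"x": 0,"y": 0.03,"z": 0,"wx": 0,"wy": 0,"wz": 0}])

```text
t: 4.8
eef_pos: [0.5162, -0.0828, 0.0517]
tool_rot: [0.001, 0.09, 0.996, -0.001]
contact_force: [0.3, -0.6, 1.3]
gripper_width: -0.001
```

```bash
python3 - <<'E'
from station import monitor,cams
import cv2
from h import *
o=monitor.get_obs();print(o['t'],o['eef_pos'],o['tool_rot'],o['contact_force'])
a=cams.read_camera('scene')[:,:,::-1];w=cams.read_camera('wrist')[:,:,::-1]
print(w.shape)
A=cv2.resize(a[160:265,265:385],(480,420),interpolation=2)
W=cv2.resize(w,(640,400))[:, 320:]
W=cv2.resize(W,(320,420));cv2.imwrite('pics/s3.png',np.hstack([A,W]))
E
```

```text
4.8 [ 0.51622716 -0.08277976  0.05167194] [ 5.34608523e-04  9.01604925e-02  9.95926106e-01 -1.41142120e-03] [ 0.2689781  -0.57037845  1.29967961]
(400, 640, 3)
```

View pics/s3.png

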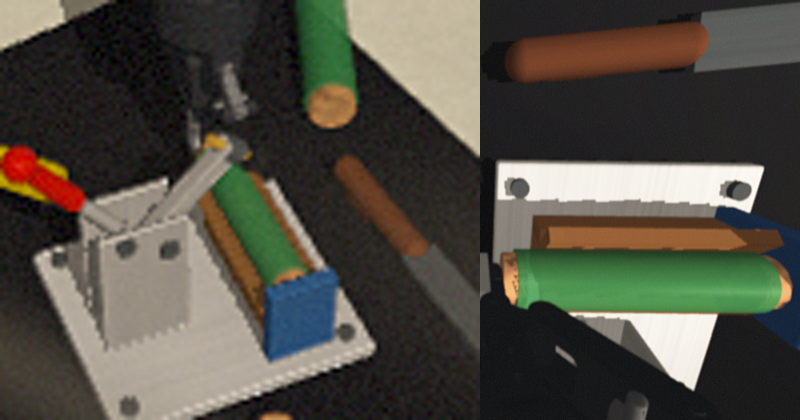

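The tube has slid with the fingers and its far end is close to the stop (crop (288,275) against the plate at (270,290)). I continue in small steps until the force rises.

jog_arm(plan=[{"x": 0,"y": 0.01,"z": 0,"wx": 0,"wy": 0,"wz": 0},{"x": 0,"y": 0.02,"z": 0,"wx": 0,"wy": 0,"wz": 0},{"x": 0,"y": 0.025,"z": 0,"wx": 0,"wy": 0,"wz": 0}])

```text
t: 5.15
eef_pos: [0.5171, -0.0778, 0.0516]
tool_rot: [0.0, 0.09, 0.996, -0.002]
contact_force: [-1.6, -4.8, 0.9]
gripper_width: -0.001
```

jog_arm(plan=[{"x": 0,"y": 0.01,"z": 0,"wx": 0,"wy": 0,"wz": 0},{"x": 0,"y": 0.015,"z": 0,"wx": 0,"wy": 0,"wz": 0}])

```text
t: 5.32
eef_pos: [0.517, -0.0777, 0.0516]
tool_rot: [0.0, 0.091, 0.996, -0.003]
contact_force: [-2.1, -11.1, 0.4]
gripper_width: -0.001
```

jog_arm(plan=[{"x": 0,"y": 0.01,"z": 0,"wx": 0,"wy": 0,"wz": 0},{"x": 0,"y": 0.015,"z": 0,"wx": 0,"wy": 0,"wz": 0}])

```text
t: 5.48
eef_pos: [0.517, -0.0777, 0.0517]
tool_rot: [0.001, 0.092, 0.996, -0.005]
contact_force: [-1.9, -11.4, 1.1]
gripper_width: -0.0
```

The force rose to 11 N with no further travel (TCP y = -0.0777), and this agrees with the top/scene fit, so the tube is home. Next I back off, rise, and check.

jog_arm(plan=[{"x": 0,"y": -0.1,"z": 0,"wx": 0,"wy": 0,"wz": 0},{"x": 0,"y": -0.25,"z": 0,"wx": 0,"wy": 0,"wz": 0},{"x": 0,"y": -0.3,"z": -0.2,"wx": 0,"wy": 0,"wz": 0},{"x": 0,"y": -0.3,"z": -0.4,"wx": 0,"wy": 0,"wz": 0},{"x": 0,"y": -0.3,"z": -1,"wx": 0,"wy": 0,"wz": 0},{"x": 0,"y": -0.3,"z": -1,"wx": 0,"wy": 0,"wz": 0},{"x": 0,"y": -0.3,"z": -1,"wx": 0,"wy": 0,"wz": 0},{"x": 0,"y": -0.3,"z": -1,"wx": 0,"wy": 0,"wz": 0}])

```text
t: 6.15
eef_pos: [0.5097, -0.1355, 0.2594]
tool_rot: [0.006, 0.093, 0.996, -0.004]
contact_force: [0.7, -0.3, -0.8]
gripper_width: -0.001
```

```bash
python3 - <<'E'
from station import monitor,cams,finder
import cv2
from h import *
o=monitor.get_obs();print(o['t'],o['eef_pos'],o['tool_rot'],o['contact_force'])
a=cams.read_camera('scene')[:,:,::-1];w=cams.read_camera('wrist')[:,:,::-1]
c=cams.get_calibration('scene');v=[.536,.0141,-.19,0]
for n in('tube_near','tube_far'): print(n,proj(c,fw(v,pt(n,0))))
A=cv2.resize(a[170:260,280:370],(400,400),interpolation=2)
cv2.imwrite('pics/s4.png',np.hstack([A,w[:,240:]]))
print(goto(o,[.764,-.030,.29],np.pi/2-.19))
E
```

```text
6.15 [ 0.50970062 -0.13554869  0.25943168] [ 0.00648646  0.0925162   0.99568191 -0.00402577] [ 0.71585668 -0.281698   -0.7847071 ]
tube_near [318.3003459  198.54637035]
tube_far [338.9916147  233.13451541]
{'x': np.float64(-1.155), 'y': np.float64(0.752), 'z': np.float64(-0.142), 'wx': np.float64(-0.002), 'wy': np.float64(0.004), 'wz': np.float64(0.001)}
```

View pics/s4.png

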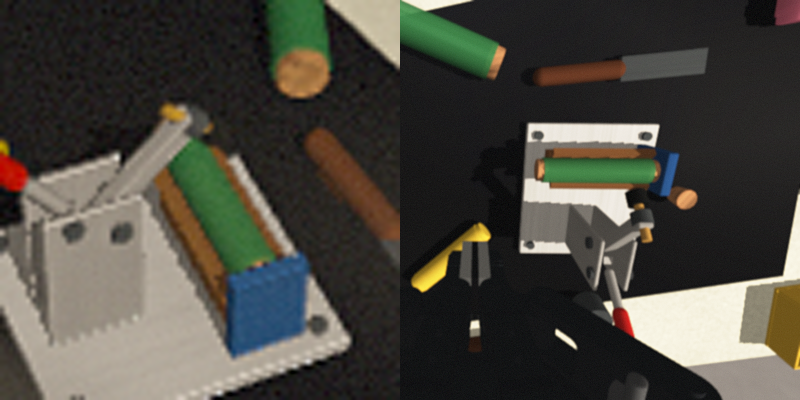

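The tube's far end touches the blue stop in both views (wrist crop (658,172)). Next I go over to the outside of the knob.

jog_arm(plan=[{"x": -0.5,"y": 0.1,"z": -0.14,"wx": 0,"wy": 0,"wz": 0},{"x": -1,"y": 0.4,"z": -0.14,"wx": 0,"wy": 0,"wz": 0},{"x": -1,"y": 0.4,"z": -0.14,"wx": 0,"wy": 0,"wz": 0},{"x": -1,"y": 0.4,"z": -0.14,"wx": 0,"wy": 0,"wz": 0},{"x": -1,"y": 0.4,"z": -0.14,"wx": 0,"wy": 0,"wz": 0},{"x": -1,"y": 0.4,"z": -0.14,"wx": 0,"wy": 0,"wz": 0},{"x": -1,"y": 0.4,"z": -0.14,"wx": 0,"wy": 0,"wz": 0}])

```text
t: 6.83
eef_pos: [0.7199, -0.089, 0.2781]
tool_rot: [0.0, 0.09, 0.996, -0.004]
contact_force: [-1.2, 1.0, -0.4]
gripper_width: 0.0
```

```bash
python3 - <<'E'
from station import monitor
from h import *
o=monitor.get_obs();print(o['t'],o['eef_pos'],o['tool_rot'],o['contact_force'])
v=[.536,.0141,-.19,0]
print(goto(o,[.764,-.030,.29],np.pi/2-.19));print(goto(o,[.764,-.030,.19],np.pi/2-.19))
E
```

```text
6.8333 [ 0.71989827 -0.08903779  0.27810675] [ 2.92862441e-04  9.00042846e-02  9.95933015e-01 -4.07102591e-03] [-1.2222162   1.01560121 -0.43738174]
{'x': np.float64(-0.164), 'y': np.float64(0.329), 'z': np.float64(-0.062), 'wx': np.float64(-0.003), 'wy': np.float64(0.0), 'wz': np.float64(0.003)}
{'x': np.float64(-0.163), 'y': np.float64(0.333), 'z': np.float64(0.438), 'wx': np.float64(-0.003), 'wy': np.float64(0.0), 'wz': np.float64(0.003)}
```

jog_arm(plan=[{"x": -0.18,"y": 0.1,"z": 0,"wx": 0,"wy": 0,"wz": 0},{"x": -0.18,"y": 0.33,"z": 0,"wx": 0,"wy": 0,"wz": 0},{"x": -0.18,"y": 0.33,"z": 0.1,"wx": 0,"wy": 0,"wz": 0},{"x": -0.18,"y": 0.33,"z": 0.25,"wx": 0,"wy": 0,"wz": 0},{"x": -0.18,"y": 0.33,"z": 0.44,"wx": 0,"wy": 0,"wz": 0},{"x": -0.18,"y": 0.33,"z": 0.44,"wx": 0,"wy": 0,"wz": 0},{"x": -0.18,"y": 0.33,"z": 0.44,"wx": 0,"wy": 0,"wz": 0}])

```text
t: 7.42
eef_pos: [0.7642, -0.0316, 0.1864]
tool_rot: [-0.003, 0.091, 0.996, -0.004]
contact_force: [0.2, -0.5, 1.2]
gripper_width: -0.001
```

```bash
python3 - <<'E'
from station import monitor,cams
import cv2
from h import *
o=monitor.get_obs();print(o['t'],o['eef_pos'],o['tool_rot'],o['contact_force'])
v=[.536,.0141,-.19,0]
print(goto(o,fw(v,[.187,0,.19]),np.pi/2-.19),goto(o,fw(v,[.09,0,.19]),np.pi/2-.19))
a=cams.read_camera('scene')[:,:,::-1];w=cams.read_camera('wrist')[:,:,::-1]
A=cv2.resize(a[150:250,210:310],(400,400),interpolation=2)
cv2.imwrite('pics/s5.png',np.hstack([A,w[:,120:520]]))
E
```

```text
7.4167 [ 0.76417783 -0.03158134  0.18638169] [-0.00348155  0.09053113  0.99587769 -0.00442854] [ 0.21996566 -0.49742976  1.18233042]
{'x': np.float64(0.229), 'y': np.float64(0.011), 'z': np.float64(-0.017), 'wx': np.float64(-0.003), 'wy': np.float64(-0.002), 'wz': np.float64(0.003)} {'x': np.float64(0.713), 'y': np.float64(0.015), 'z': np.float64(-0.014), 'wx': np.float64(-0.003), 'wy': np.float64(-0.002), 'wz': np.float64(0.003)}
```

View pics/s5.png

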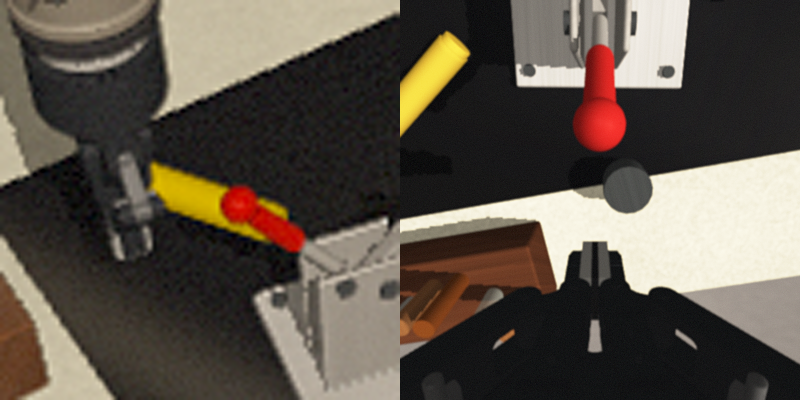

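The ball at (600,125) lies straight ahead of the fingertips at (595,245) in the wrist crop, and the graphite is well below. I push -x.

jog_arm(plan=[{"x": 0.1,"y": 0.015,"z": -0.015,"wx": 0,"wy": 0,"wz": 0},{"x": 0.18,"y": 0.015,"z": -0.015,"wx": 0,"wy": 0,"wz": 0},{"x": 0.23,"y": 0.015,"z": -0.015,"wx": 0,"wy": 0,"wz": 0},{"x": 0.28,"y": 0.015,"z": -0.015,"wx": 0,"wy": 0,"wz": 0},{"x": 0.34,"y": 0.015,"z": -0.015,"wx": 0,"wy": 0,"wz": 0},{"x": 0.4,"y": 0.015,"z": -0.015,"wx": 0,"wy": 0,"wz": 0}])

```text
t: 8.02
eef_pos: [0.7021, -0.0174, 0.2065]
tool_rot: [0.018, 0.091, 0.996, -0.004]
contact_force: [23.3, -3.9, 32.5]
gripper_width: -0.001
```

jog_arm(plan=[{"x": 0.06,"y": 0,"z": 0,"wx": 0,"wy": 0,"wz": 0},{"x": 0.12,"y": 0,"z": 0,"wx": 0,"wy": 0,"wz": 0},{"x": 0.17,"y": 0,"z": 0,"wx": 0,"wy": 0,"wz": 0},{"x": 0.22,"y": 0,"z": 0,"wx": 0,"wy": 0,"wz": 0},{"x": 0.26,"y": 0,"z": 0,"wx": 0,"wy": 0,"wz": 0},{"x": 0.3,"y": 0,"z": 0,"wx": 0,"wy": 0,"wz": 0}])

```text
t: 8.52
eef_pos: [0.6614, -0.01, 0.2242]
tool_rot: [0.042, 0.092, 0.995, -0.001]
contact_force: [12.6, -3.2, 60.1]
gripper_width: -0.0
```

```bash
python3 - <<'E'
from station import monitor,cams
import cv2
from h import *
o=monitor.get_obs();print(o['t'],o['eef_pos'],o['tool_rot'],o['contact_force'])
v=[.536,.0141,-.19,0]
c,s=np.cos(.19),np.sin(.19);d=o['eef_pos'][:2]-v[:2];print('fixture xy',c*d[0]-s*d[1],s*d[0]+c*d[1])
a=cams.read_camera('scene')[:,:,::-1];w=cams.read_camera('wrist')[:,:,::-1]
A=cv2.resize(a[150:260,250:360],(400,400),interpolation=2)
cv2.imwrite('pics/s6.png',np.hstack([A,w[:,120:520]]))
E
```

```text
8.5167 [ 0.6613666  -0.00995573  0.22420792] [ 0.04180597  0.09238005  0.99484513 -0.00116604] [12.59618696 -3.17433696 60.11399913]
fixture xy 0.12765366871664813 5.377239054699459e-05
```

View pics/s6.png

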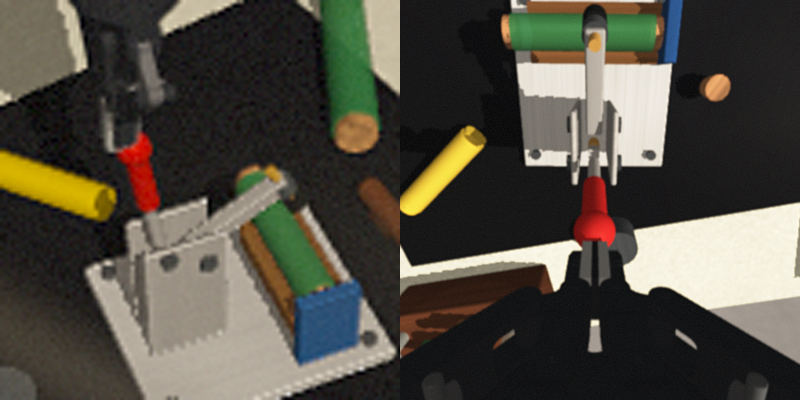

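The fingertip is riding up over the ball (z rose to 0.224 with 60 N upward). I back off at once and redo the push lower, so that the flat of the fingers meets the ball.

jog_arm(plan=[{"x": -0.1,"y": 0,"z": -0.05,"wx": 0,"wy": 0,"wz": 0},{"x": -0.25,"y": 0,"z": -0.1,"wx": 0,"wy": 0,"wz": 0},{"x": -0.4,"y": 0,"z": -0.1,"wx": 0,"wy": 0,"wz": 0},{"x": -0.55,"y": 0,"z": -0.1,"wx": 0,"wy": 0,"wz": 0},{"x": -0.55,"y": 0,"z": -0.1,"wx": 0,"wy": 0,"wz": 0},{"x": -0.55,"y": 0,"z": -0.1,"wx": 0,"wy": 0,"wz": 0}])

```text
t: 9.12
eef_pos: [0.7679, -0.0311, 0.2558]
tool_rot: [0.043, 0.093, 0.995, -0.001]
contact_force: [-0.4, -0.1, -0.0]
gripper_width: 0.001
```

```bash
python3 - <<'E'
from station import monitor,cams,finder
import cv2
from h import *
o=monitor.get_obs();print(o['t'],o['eef_pos'],o['tool_rot'],o['contact_force'])
v=[.536,.0141,-.19,0]
print(goto(o,fw(v,[.235,0,.172]),np.pi/2-.19))
a=cams.read_camera('scene')
print(finder.place_of('scene','knob')[:2],proj(cams.get_calibration('scene'),fw(v,pt('knob',0))))
E
```

```text
9.1167 [ 0.76789224 -0.03106526  0.25576774] [ 0.0425655   0.0929027   0.9947644  -0.00102701] [-0.44120725 -0.13351547 -0.03905778]
{'x': np.float64(0.042), 'y': np.float64(0.0), 'z': np.float64(0.417), 'wx': np.float64(0.002), 'wy': np.float64(0.027), 'wz': np.float64(0.001)}
[{'location': [268.5, 200.4], 'confidence': 0.45}] [269.58195927 200.73633605]
```

jog_arm(plan=[{"x": 0.04,"y": 0,"z": 0.1,"wx": 0,"wy": 0.027,"wz": 0},{"x": 0.04,"y": 0,"z": 0.25,"wx": 0,"wy": 0.027,"wz": 0},{"x": 0.04,"y": 0,"z": 0.42,"wx": 0,"wy": 0.027,"wz": 0},{"x": 0.04,"y": 0,"z": 0.42,"wx": 0,"wy": 0.027,"wz": 0},{"x": 0.04,"y": 0,"z": 0.42,"wx": 0,"wy": 0.027,"wz": 0}])

```text
t: 9.63
eef_pos: [0.7635, -0.029, 0.1699]
tool_rot: [-0.003, 0.093, 0.996, 0.003]
contact_force: [1.2, 0.5, -0.1]
gripper_width: -0.003
```

```bash
python3 - <<'E'
from station import monitor
from h import *
o=monitor.get_obs();print(o['t'],o['eef_pos'],o['tool_rot'],o['contact_force'])
v=[.536,.0141,-.19,0]
for x in(.187,.15,.09):print(goto(o,fw(v,[x,0,.171]),np.pi/2-.19))
E
```

```text
9.6333 [ 0.76350926 -0.02903673  0.16988404] [-0.00255677  0.09259795  0.99569489  0.00328035] [ 1.18548343  0.47280836 -0.09794086]
{'x': np.float64(0.223), 'y': np.float64(-0.002), 'z': np.float64(-0.004), 'wx': np.float64(0.002), 'wy': np.float64(-0.002), 'wz': np.float64(0.001)}
{'x': np.float64(0.408), 'y': np.float64(-0.001), 'z': np.float64(-0.003), 'wx': np.float64(0.002), 'wy': np.float64(-0.002), 'wz': np.float64(0.001)}
{'x': np.float64(0.708), 'y': np.float64(0.0), 'z': np.float64(-0.002), 'wx': np.float64(0.002), 'wy': np.float64(-0.002), 'wz': np.float64(0.001)}
```

jog_arm(plan=[{"x": 0.1,"y": 0,"z": 0,"wx": 0,"wy": 0,"wz": 0},{"x": 0.17,"y": 0,"z": 0,"wx": 0,"wy": 0,"wz": 0},{"x": 0.22,"y": 0,"z": 0,"wx": 0,"wy": 0,"wz": 0},{"x": 0.27,"y": 0,"z": 0,"wx": 0,"wy": 0,"wz": 0},{"x": 0.32,"y": 0,"z": 0,"wx": 0,"wy": 0,"wz": 0},{"x": 0.36,"y": 0,"z": 0,"wx": 0,"wy": 0,"wz": 0}])

```text
t: 10.13
eef_pos: [0.6994, -0.0171, 0.1788]
tool_rot: [0.007, 0.093, 0.996, 0.004]
contact_force: [8.5, -1.6, 5.5]
gripper_width: 0.001
```

jog_arm(plan=[{"x": 0.05,"y": 0,"z": 0.02,"wx": 0,"wy": -0.006,"wz": 0},{"x": 0.1,"y": 0,"z": 0.03,"wx": 0,"wy": 0,"wz": 0},{"x": 0.15,"y": 0,"z": 0.03,"wx": 0,"wy": 0,"wz": 0}])

```text
t: 10.38
eef_pos: [0.6737, -0.0121, 0.1784]
tool_rot: [0.013, 0.093, 0.996, 0.004]
contact_force: [4.7, -1.8, 2.7]
gripper_width: -0.001
```

```bash
python3 - <<'E'
from station import monitor
from h import *
o=monitor.get_obs();print(o['t'],o['eef_pos'],o['tool_rot'],o['contact_force'])
v=[.536,.0141,-.19,0]
for x in(.12,.09):print(goto(o,fw(v,[x,0,.175]),np.pi/2-.19))
E
```

```text
10.3833 [ 0.67365295 -0.01211654  0.17840151] [0.01259885 0.09300056 0.99557618 0.00449761] [ 4.65788753 -1.78880885  2.71520598]
{'x': np.float64(0.101), 'y': np.float64(-0.001), 'z': np.float64(0.015), 'wx': np.float64(0.004), 'wy': np.float64(0.008), 'wz': np.float64(0.001)}
{'x': np.float64(0.251), 'y': np.float64(-0.0), 'z': np.float64(0.011), 'wx': np.float64(0.004), 'wy': np.float64(0.008), 'wz': np.float64(0.001)}
```

Forces are low and falling, so the push is working. I continue past the dead point.

jog_arm(plan=[{"x": 0.05,"y": 0,"z": 0.01,"wx": 0,"wy": 0.005,"wz": 0},{"x": 0.1,"y": 0,"z": 0.01,"wx": 0,"wy": 0.008,"wz": 0},{"x": 0.15,"y": 0,"z": 0.01,"wx": 0,"wy": 0.008,"wz": 0},{"x": 0.2,"y": 0,"z": 0.01,"wx": 0,"wy": 0.008,"wz": 0},{"x": 0.24,"y": 0,"z": 0.01,"wx": 0,"wy": 0.008,"wz": 0},{"x": 0.24,"y": 0,"z": 0.01,"wx": 0,"wy": 0.008,"wz": 0}])

```text
t: 10.88
eef_pos: [0.6247, -0.0028, 0.1757]
tool_rot: [-0.001, 0.093, 0.996, 0.006]
contact_force: [0.7, -0.3, 0.6]
gripper_width: -0.001
```

```bash
python3 - <<'E'
from station import monitor,cams
import cv2
from h import *
o=monitor.get_obs();print(o['t'],o['eef_pos'],o['tool_rot'],o['contact_force'])
a=cams.read_camera('scene')[:,:,::-1];w=cams.read_camera('wrist')[:,:,::-1]
A=cv2.resize(a[150:260,250:360],(400,400),interpolation=2)
cv2.imwrite('pics/s7.png',np.hstack([A,w[:,120:520]]))
E
```

```text
10.8833 [ 0.6247427  -0.00284107  0.17573413] [-7.56604892e-04  9.28939183e-02  9.95657200e-01  6.07350330e-03] [ 0.67367573 -0.31098218  0.64344922]
```

View pics/s7.png

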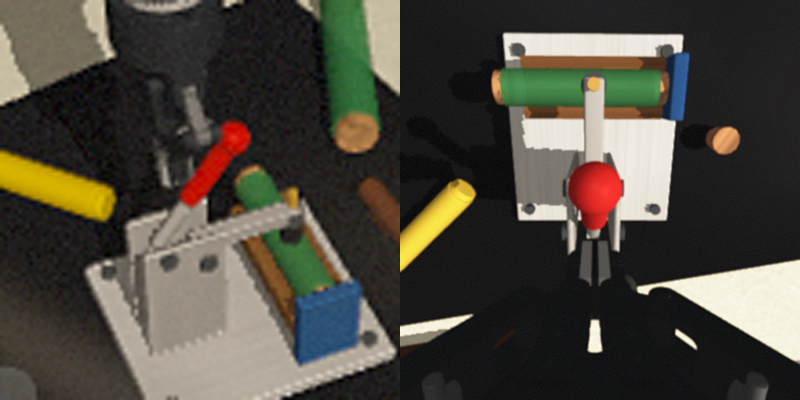

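The handle has snapped over: the ball leans inward, the clamp arm is flat with the foot on the tube, and the contact force is about zero. Now I retreat outwards and up.

jog_arm(plan=[{"x": -0.15,"y": 0,"z": 0,"wx": 0,"wy": 0,"wz": 0},{"x": -0.35,"y": 0,"z": 0,"wx": 0,"wy": 0,"wz": 0},{"x": -0.55,"y": 0,"z": -0.2,"wx": 0,"wy": 0,"wz": 0},{"x": -0.55,"y": 0,"z": -0.6,"wx": 0,"wy": 0,"wz": 0},{"x": -0.55,"y": 0,"z": -0.6,"wx": 0,"wy": 0,"wz": 0},{"x": -0.55,"y": 0,"z": -0.6,"wx": 0,"wy": 0,"wz": 0},{"x": -0.55,"y": 0,"z": -0.6,"wx": 0,"wy": 0,"wz": 0},{"x": -0.55,"y": 0,"z": -0.6,"wx": 0,"wy": 0,"wz": 0}])

```text
t: 11.65
eef_pos: [0.7348, -0.025, 0.296]
tool_rot: [0.001, 0.093, 0.996, 0.006]
contact_force: [-0.0, 0.5, -0.7]
gripper_width: -0.0
```

```bash
python3 - <<'E'
from station import monitor,cams,finder
import cv2
from h import *
o=monitor.get_obs();print(o['t'],o['eef_pos'],o['contact_force'])
v=[.536,.0141,-.19,0]
K=fw(v,[.105-.0588,0,.196])
W={}
for n in('scene','top','wrist'):
    W[n]=cams.read_camera(n)[:,:,::-1];c=cams.get_calibration(n)
    for t in('tube_near','tube_far','stop','knob'):
        e=K if t=='knob' else fw(v,pt(t,0))
        print(n,t,np.round(proj(c,e)),[(np.round(d['location']).tolist(),round(d['confidence'],2)) for d in finder.place_of(n,t)][:4])
A=cv2.resize(W['scene'][150:270,250:370],(400,400),interpolation=2)
B=cv2.resize(W['top'][150:250,260:360],(400,400),interpolation=2)
cv2.imwrite('pics/s8.png',np.hstack([A,B]));cv2.imwrite('pics/w8.png',W['wrist'])
E
```

```text
11.65 [ 0.73482572 -0.02501863  0.29602181] [-0.01251995  0.51690053 -0.67290442]
scene tube_near [318. 199.] [([419.0, 266.0], 0.83), ([238.0, 194.0], 0.79), ([318.0, 199.0], 0.78), ([345.0, 186.0], 0.76)]
scene tube_far [339. 233.] [([470.0, 238.0], 0.67), ([340.0, 233.0], 0.65), ([280.0, 205.0], 0.61), ([343.0, 146.0], 0.59)]
scene stop [339. 233.] [([337.0, 232.0], 0.6), ([237.0, 166.0], 0.26)]
scene knob [314. 187.] [([310.0, 188.0], 0.71), ([296.0, 215.0], 0.16)]
top tube_near [332. 211.] [([335.0, 246.0], 0.77), ([389.0, 164.0], 0.73), ([237.0, 241.0], 0.62)]
top tube_far [290. 203.] [([386.0, 280.0], 0.82), ([232.0, 300.0], 0.66)]
top stop [290. 203.] [([179.0, 239.0], 0.44), ([186.0, 177.0], 0.43)]
top knob [311. 187.] []
wrist tube_near [242. -15.] [([143.0, 153.0], 0.68)]
wrist tube_far [368. -14.] [([211.0, 83.0], 0.56)]
wrist stop [368. -14.] [([312.0, 85.0], 0.73)]
wrist knob [316. -10.] []
```

View pics/s8.png

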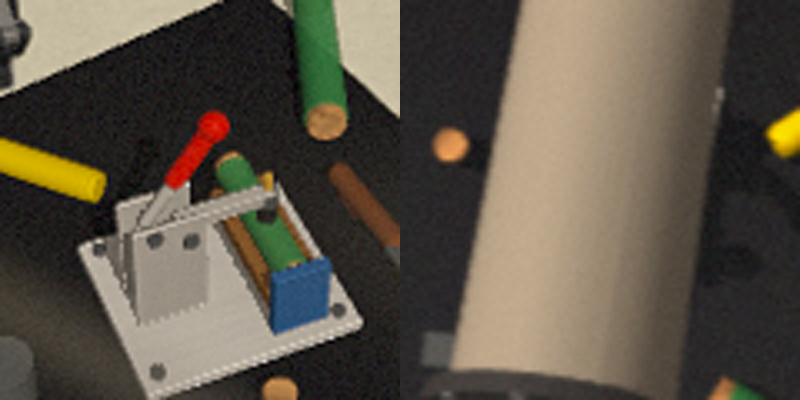

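View pics/w8.png

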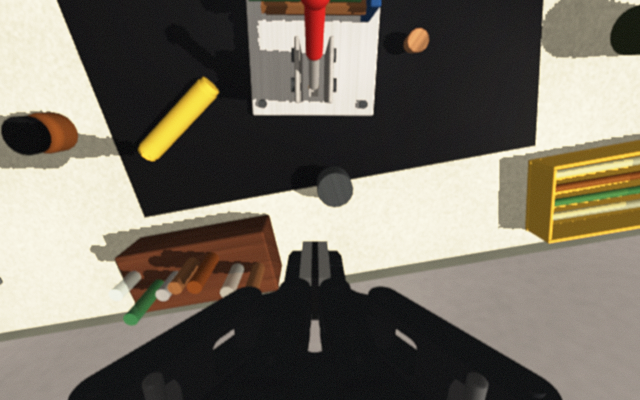

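The near and far ends at scene (318,199) and (340,233) match the home positions. The ball at (314,188) matches the locked position (314,187), and the neighbours are where they were. I hand the job in.

```bash
python3 -c "
from station import bot,monitor
print(monitor.get_obs()['contact_force']);print(bot.hand_in())"
```

```text
[ 0.77840533  0.61098651 -0.10357285]
the job is handed in; nothing more can be done
None
```

The green tube is home against the blue stop and the clamp is locked on it. I handed the job in at about 12 s, with the arm clear of everything.

- **Tube:** I pushed it along the cradle with shut fingertips until the force rose to about 11 N and it stopped moving. In the last scene picture its ends were within about 1 px of the calculated home positions.
- **Clamp:** The first push on the knob went wrong. The fingertips were too high and rode up over the ball, with up to about 60 N upward at the wrist. That is under the 120 N wrist limit, but more than the job should need. I don't know whether it counts against the 40 N limit on the arm and gripper body, because it was the fingertips that pressed. I backed off, the handle sprang open, and I pushed again about 15 mm lower. Forces stayed under about 10 N in the readings and the handle snapped past its dead point.
- **Last checks:** The ball in the picture was within about 1 px of its calculated locked position, though the network's own knob reading was about 4 px off. The clamp arm was flat with the foot on the tube, and the contact force was about zero. The other things looked undisturbed in the last views.
- **What disagreed:** The first wrist-camera fit was about 9 mm off the top and scene fit along the cradle. Where the tube met the stop agreed with the top and scene fit. The arm hid the fixture from the top camera at the end, and the tube was out of the wrist view, so the final tube check rests on the scene camera alone.

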